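# Refit the handwheel of the nipping press

## Task

The handwheel of the small print press is not down on its screw: its hub stands too high, caught above the drive key. Push the wheel round with a fingertip against a spoke until the notch in its hub is over the key, then press down on the hub until it is fully home on the collar, and take the hand away. Do not lift the wheel, and leave the loose things on and around the press where they are.

Things in the scene. Friction and masses are not known exactly. Their poses are not given: they have to be found in the camera images.
- wheel_turn (a joint): Angle of the handwheel about its upright axis, in rad, counter-clockwise positive seen from above. At 0 (or any whole number of turns) the notch is exactly over the drive key. The wheel turns without end either way while it is up and stays where it is left (stiff bush: 0.12 N m, about 2 N on a spoke).
- handwheel (a joint): How far the wheel has gone down its shaft, in m: 0 as found (1 mm above the key's top), 0.013 fully home; negative means lifted. A snug fit: a push of 8 to 11 N slides it down and it stays where it is left. Out of line it stops on the key after 1 mm. Within 3 degrees the notch passes the key freely, a little beyond that the key's chamfered top helps it in.
- hub_top (a point): Centre of the flat upper face of the handwheel's hub, on the wheel's axis. Hub of bare aluminium, 80 mm across, 40 mm high. In the middle of the face is an 18 mm bore with the shaft's end in it, 18 mm deep as found, 5 mm deep when the wheel is home. The wheel is always level; its round steel rim is 240 mm across outside, 20 mm thick, centred 20 mm below this point.
- spoke (a point): A point on the centre line of the spoke opposite the notch, 70 mm from the axis, 20 mm below hub_top. There are three such spokes, round, 14 mm thick, 180, 60 and 300 degrees from the notch. Between hub and rim each opening is 60 mm wide (40 to 100 mm from the axis), and farther than 60 mm from the axis nothing stands below the spokes for 40 mm.
- notch (a point): The notch in the hub: an upright slot through the hub's whole height, open at its rim, 18 mm wide and 9 mm deep. This point is the middle of its mouth, 40 mm from the axis, level with the hub's underside (40 mm below hub_top).
- key (a point): The drive key: a steel block 14 mm wide, 12 mm high and 23 mm long (33 to 56 mm from the axis), standing on the dark steel collar (120 mm across) of the press's screw; its outer end shows beside the hub seen from above. This point is on its top, 40 mm from the axis, so that it lies over notch in plan when they match. Fixed with the press.
- press: The green nipping press, fixed to the table, standing at any place and yaw; the origin is under the centre of its bed, on the screw's axis. Bed 250 mm (its x) by 370 mm (its y) and 25 mm thick, crosshead 350 mm long along y at 137 to 175 mm height, collar's top at 197 mm. The hub's upper face is at 250 mm as found, 237 mm when home.
- bolt: Loose hexagon bolt, 42 mm long, lying on the bed. Leave it.
- washer: Loose steel washer, 42 mm across, 5 mm thick, lying on the bed. Leave it.
- mug: White mug, 82 mm wide, 98 mm high, beside the press. Leave it.
- tub: White plastic tub, 112 mm wide at the rim, 115 mm high, beside the press. Leave it.
- ink_tin: Ink tin, 76 mm wide, 72 mm high, beside the press. Leave it.
- brayer: Ink roller, lying; roller 100 mm wide, 40 mm thick, wooden handle. Leave it.
- stone: Grey stone block, 70 by 150 mm, 40 mm high. Leave it.
- brush: Paint brush, 210 mm long, lying. Leave it.

How it is judged:
At the end, for the whole second after the job is handed in: The handwheel is down on the collar to within 1.5 mm, the mouth of its notch within 4 mm (in plan) of the point on the drive key, at rest (value of joint handwheel above 0.0115 m and horizontal distance between notch and key below 0.004 m and velocity of joint wheel_turn between -0.05 and 0.05 rad/s); the robot touches nothing.
It fails at once if the handwheel is lifted by more than 4 mm (value of joint handwheel below -0.004 m).
It fails at once if a loose thing is moved by more than 20 mm (distance of any of bolt, washer, mug, tub, ink_tin, brayer, stone, brush from where it was at the start of the episode above 0.02 m).
It also fails if it takes over 48 s, if anything falls off the work surface, if the arm or the gripper's body presses on something with over 40 N, if the wrist force passes 120 N, or if a joint passes its speed limit or range.

## Robot

A 7-joint arm with a two-finger parallel gripper is mounted at the origin on the work surface. World frame = base frame: x ahead of the robot, y to its left, z up, the work surface at z = 0. Lengths are in m, angles in rad, forces in N, time in s.
With the tool pointing down it reaches from about 0.425 to 0.925 m from the base axis. Payload 6.8 kg.
Tool frame: the origin (TCP) lies on the centre line of the jaws, within the pads' length; the fingertips stand 19 mm ahead of it and the grasp point (between the pads) is the TCP (tcp_to_tips is the distance from the TCP to the fingertips, in m); x points along the fingers, y is the direction in which the jaws open and shut, and the axes are right-handed (so a half turn about x gives the same grasp; the last joint's range is limited). The gripper opens to 85 mm and grips with 20 to 120 N. Pads are 22 mm wide; open, the fingers measure 114 mm over their backs; the gripper's body (76 mm by 85 mm) begins 54 mm behind the grasp point. The pads swing forward as they close: fully open they stand 13 mm farther back than shut.
Start: joints at [-1.264, 0.477, 0.022, 1.555, -0.011, 1.109, -0.083], TCP at [0.272, 0.618, 0.25] pointing down, gripper open.
Joint ranges: [-2.96, 2.96], [-0.34, 2.1], [-1.41, 1.46], [0.24, 2.44], [-1.37, 4.51], [0.17, 1.92], [-2.96, 2.96]. Speed limits (rad/s): [2.39, 2.39, 3.14, 3.14, 3.14, 3.14, 3.14].

## Interface

Orientations are given as a unit quaternion [w, x, y, z].
In Python, from station import get_obs, read_camera, hand_in, spot_in, cut_out, tcp_to_tips gives the robot as it stands.
- The arm moves only by the shell command python3 -m jog 'ROWS' [FORCE]. ROWS is JSON, a list of rows, each an object of numbers: "gripper": the closure, from 0 (fully open) to 1 (shut); "dx", "dy", "dz": the shift along the world's x, y, z in m; "rx", "ry", "rz": the turn, a rotation vector about the world's x, y, z in degrees. In form: [{"gripper": .., "dx": .., "dy": .., "dz": .., "rx": .., "ry": .., "rz": ..}, ...]. A call has 1 to 10 rows; each row is the pose to reach, as a shift and turn from the pose commanded when the call began; what a row does not reach only later rows make up. A row lasts 1/10 s, in which the tool goes at most 50 mm and 8.59 degrees, less where a joint would pass 70% of its speed; a pose out of reach is approached as far as the arm can. A call with a gripper value outside its range is refused whole. The fingers move at their own pace and stop on an object; FORCE is the grip in N (left out, the last holds). Time passes only in rows, so rows that repeat a pose let the fingers close. It gives the time, the measured TCP pose, the force and the opening at its end, in the units of the state.
- get_obs(): the state, without advancing time (a new reading comes with each control period).
- read_camera(name): name is "side" or "top"; returns a dict with "pixels" (384x512x3 uint8, blue, green, red), "range_z" (384x512 float32, m along the optical axis (not along the pixel's ray), 0 where there is no reading), "camera_matrix" (3x3 intrinsics, pixels), "cam_to_world" (4x4, takes a point from camera to world coordinates). Camera axes: x right, y down, z forward; pixel columns grow to the right and rows downward; lengths in m; the calibration is good to about 2 mm. A picture is of the moment at which its call begins.
- hand_in(): hands the job in, once; it reports no verdict.
Trained networks look in the newest picture that a camera, given by its name, has taken for a name from the list of things; names that differ only in an ending like _2 or _b are one class to them, and where a whole thing is asked for, a point or a joint stands for the part that bears it (a point fixed in the world has none). Each returns a list of dicts, best first, with "conf" (0 to 1); they miss things now and then, are a little off and sometimes report something else, mostly with a low value. They report only what shows in the picture. A call takes as long as a camera call.
- spot_in(camera, label): "box" ([centre column, centre row, width, height] in pixels, round what is visible of it).
- cut_out(camera, label): "mask" (384x512 bool, what is visible of it) and "box" ([centre column, centre row, width, height] in pixels, round what is visible of it).
The state is a dict: "t": time; "q": joint angles; "joint_vel": joint speeds; "joint_torque": joint torques, N m; "eef_pos": TCP position; "tool_rot": TCP orientation; "contact_force": force on the tool from outside, world axes, zero at the start; "torque": the same for the moment, N m; "gripper_width": opening from 0.0 (shut) to 1.0 (fully open).
Only numpy, scipy, OpenCV 4.12 (cv2) and the standard library are available. Lean on these libraries where they do the work, as an engineer would, in place of code of your own. Each camera call takes 0.05 s, during which the arm holds its last target. There are 200 camera calls.

## Working session

There is one attempt and no reset: what is moved stays moved. The work goes in short steps, Python scripts to look and compute and a shell command to move; the robot and the scene stay as the last step left them, time stands still between calls to the robot, and variables do not carry over. Pictures are saved under pics/ and viewed, about 8 in all and at most 12, crops included, and the job is handed in when it is done.

```bash
mkdir -p pics; cat > h.py <<'E'
import numpy as np, cv2
from station import *
def world(c,u,v,z=None):
    K=c["camera_matrix"];T=c["cam_to_world"]
    u=np.asarray(u,float);v=np.asarray(v,float)
    r=np.stack([(u-K[0,2])/K[0,0],(v-K[1,2])/K[1,1],np.ones_like(u)],-1)
    if z is None:
        d=c["range_z"][np.round(v).astype(int),np.round(u).astype(int)]
        return (r*d[...,None])@T[:3,:3].T+T[:3,3]
    w=r@T[:3,:3].T
    return T[:3,3]+w*((z-T[2,3])/w[...,2])[...,None]
def pix(c,P):
    T=np.linalg.inv(c["cam_to_world"]);p=T[:3,:3]@np.asarray(P)+T[:3,3];p=c["camera_matrix"]@p;return p[:2]/p[2]
E
python3 - <<'E'
from h import *
o=get_obs();print(o["t"],o["eef_pos"],o["tool_rot"],o["contact_force"],tcp_to_tips)
ims=[]
for n in("top","side"):
    c=read_camera(n);ims.append(c["pixels"]);np.savez(n+".npz",**c)
    print(n,c["cam_to_world"][:3,3].round(3))
    for l in("hub_top","spoke","notch","key","handwheel","press","mug","tub","ink_tin"):
        for d in spot_in(n,l)[:2]:
            b=d["box"];p=world(c,b[0],b[1]) 
            print(n,l,round(d["conf"],2),np.round(b,1),p.round(3))
    cv2.imwrite(f"pics/{n}0.png",cv2.resize(c["pixels"],(800,600)))
E
```

```text
0.0 [0.2718205  0.61723046 0.24932193] [ 0.69187067  0.14495178  0.69203954 -0.14623688] [ 0.17446007 -0.02826042 -0.75423429] 0.019
top [0.377 0.018 1.235]
top hub_top 0.86 [276.8 191.3  85.3  80.5] [ 0.532 -0.031  0.235]
top spoke 0.59 [277.8 194.3  85.9  83.8] [ 0.521 -0.033  0.25 ]
top notch 0.71 [275.8 193.2  83.5  82.4] [ 0.527 -0.028  0.231]
top notch 0.58 [275.6 195.8 117.9  87.5] [ 0.517 -0.027  0.251]
top key 0.63 [275.9 195.4 113.8  90.3] [ 0.518 -0.028  0.248]
top key 0.43 [276.2 191.3  81.4  79.6] [ 0.533 -0.029  0.231]
top handwheel 0.65 [275.8 192.4  85.4  79.2] [ 0.53  -0.028  0.229]
top press 0.77 [274.8 193.8 116.2  85.3] [ 0.523 -0.025  0.248]
top press 0.17 [348.1 236.   27.5  23.4] [ 0.414 -0.273  0.075]
top mug 0.74 [197.2 238.8  32.9  28.3] [0.395 0.233 0.007]
top tub 0.59 [189.2 185.7  34.3  32.8] [ 0.583  0.272 -0.002]
top tub 0.32 [276.3 192.8  79.8  82.2] [ 0.529 -0.03   0.231]
top ink_tin 0.83 [347.8 236.9  31.1  24.2] [ 0.411 -0.273  0.07 ]
side [ 0.464 -0.932  0.855]
side hub_top 0.94 [239.5 175.9  99.6  61.1] [ 0.524 -0.066  0.25 ]
side spoke 0.71 [240.6 178.1 103.1  60.5] [ 0.527 -0.067  0.244]
side notch 0.81 [241.9 174.2  98.   58.6] [ 0.531 -0.059  0.249]
side notch 0.54 [255.5 160.1  18.8  22.6] [0.6   0.281 0.067]
side key 0.67 [246.6 221.8 109.  147.9] [ 0.535 -0.146  0.175]
side handwheel 0.93 [242.9 176.3  97.2  56.6] [ 0.532 -0.066  0.248]
side press 0.71 [241.  176.9 101.   56.7] [ 0.528 -0.07   0.249]
side press 0.31 [251.2 159.1  24.   25.9] [0.588 0.292 0.064]
side tub 0.54 [250.7 159.8  23.   24.9] [0.557 0.001 0.25 ]
side ink_tin 0.59 [199.  311.9  33.   43.5] [ 0.42  -0.313  0.071]
```

```bash
python3 - <<'E'
import cv2,numpy as np
t=np.load("top.npz")["pixels"];s=np.load("side.npz")["pixels"]
cv2.imwrite("pics/a.png",np.hstack([cv2.resize(t[140:250,220:330],(400,400),interpolation=cv2.INTER_CUBIC),cv2.resize(s[120:240,180:300],(400,400),interpolation=cv2.INTER_CUBIC)]))
E
```

```text
(no output)
```

View pics/a.png

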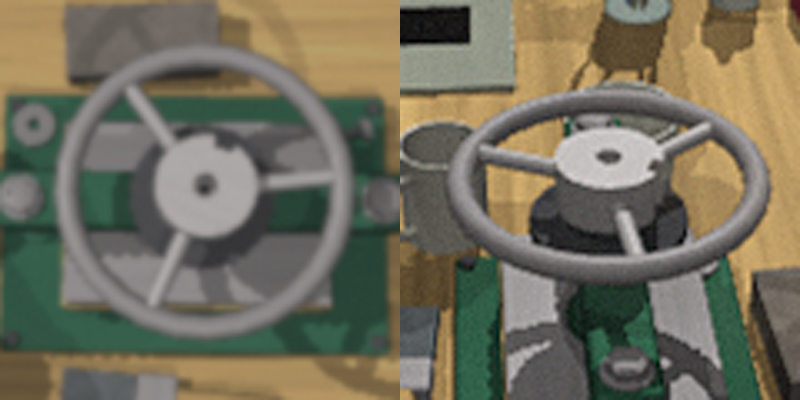

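View pics/top0.png

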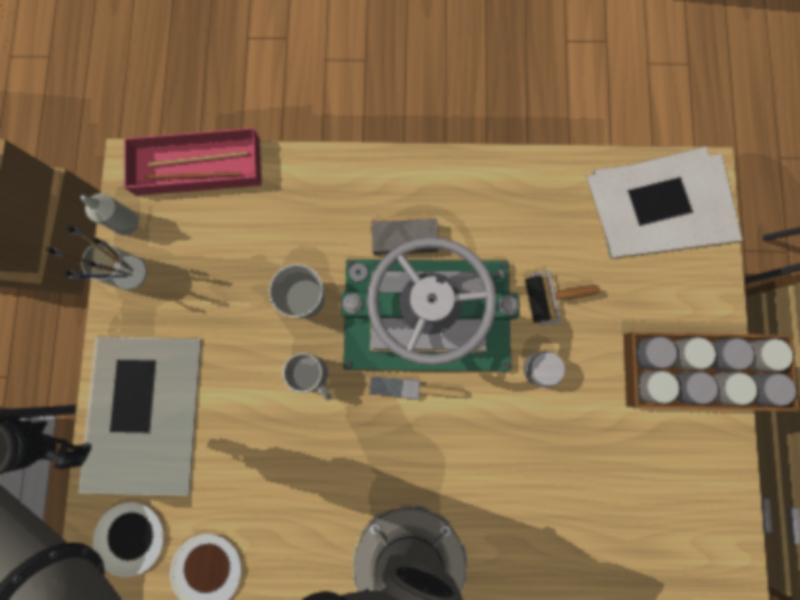

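View pics/side0.png

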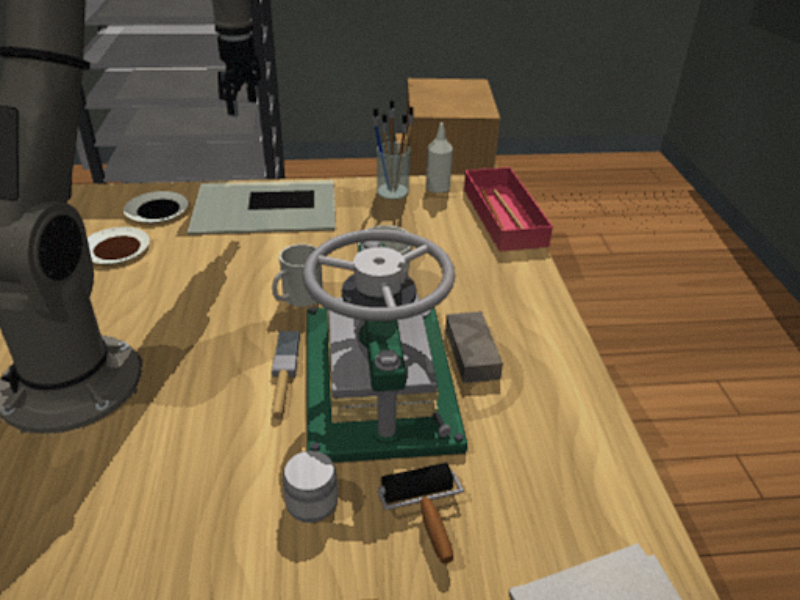

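The top view shows the wheel at about (276,191), one spoke pointing lower left, and the notch at the hub's upper right. The key isn't obvious yet, so I'll rectify views at the hub-top and key-top planes and enlarge them.

```bash
python3 - <<'E'
from h import *
out=[]
C=None
for n in("top","side"):
    c=dict(np.load(n+".npz"))
    v,u=np.mgrid[100:260,170:340];P=world(c,u,v);rz=c["range_z"][100:260,170:340]
    m=(abs(P[...,2]-.25)<.006)&(rz>0)&(np.hypot(P[...,0]-.532,P[...,1]+.03)<.06)
    m=cv2.morphologyEx(m.astype(np.uint8),cv2.MORPH_OPEN,np.ones((3,3)))
    q=P[m>0];(x,y),r=cv2.minEnclosingCircle(q[:,:2].astype(np.float32))
    print(n,"hub",q.mean(0).round(4),"circ",round(x,4),round(y,4),round(r,4))
    m=(abs(P[...,2]-.235)<.012)&(rz>0)&(np.hypot(P[...,0]-.532,P[...,1]+.03)>.1)&(np.hypot(P[...,0]-.532,P[...,1]+.03)<.13)
    q=P[m];A=np.c_[2*q[:,:2],np.ones(len(q))];s=np.linalg.lstsq(A,(q[:,:2]**2).sum(1),rcond=None)[0]
    print("rim",s[:2].round(4),np.sqrt(s[2]+s[0]**2+s[1]**2).round(4),q[:,2].mean().round(4))
C=np.array([.532,-.03])
for n in("top","side"):
  for z in(.25,.209):
    c=dict(np.load(n+".npz"))
    # plane image 400 px = 0.15 m, up = +x, left=+y
    j,i=np.mgrid[0:400,0:400]
    X=C[0]+(200-j)*.15/400;Y=C[1]+(200-i)*.15/400
    T=np.linalg.inv(c["cam_to_world"]);p=np.stack([X,Y,np.full(X.shape,z)],-1)@T[:3,:3].T+T[:3,3]
    p=p@c["camera_matrix"].T;mp=(p[...,:2]/p[...,2:]).astype(np.float32)
    im=cv2.remap(c["pixels"],mp[...,0],mp[...,1],cv2.INTER_CUBIC)
    im=np.clip((im/255.)**.6*255,0,255).astype(np.uint8)
    cv2.drawMarker(im,(200,200),(0,0,255),0,12);out.append(cv2.resize(im,(300,300)) if 0 else im)
cv2.imwrite("pics/b.png",cv2.resize(np.vstack([np.hstack(out[:2]),np.hstack(out[2:])]),(600,600)))
E
```

```text
top hub [ 0.5307 -0.028   0.2497] circ 0.532 -0.0284 0.0401
rim [ 0.531  -0.0286] 0.1097 0.2377
side hub [ 0.5313 -0.0328  0.249 ] circ 0.532 -0.0284 0.0427
rim [ 0.5321 -0.0354] 0.1098 0.2354
```

View pics/b.png

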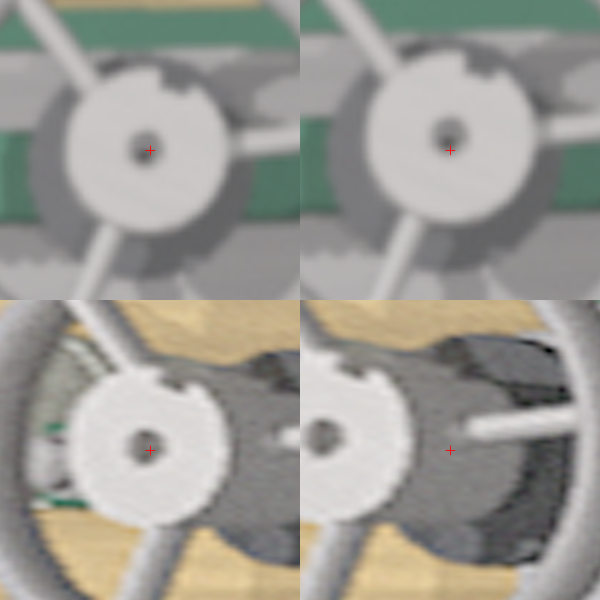

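Hub centre comes out at about (0.5315, -0.0285) and the notch is clear. A lighter patch on the collar below the hub (-x side) may be the key, so I'll zoom there with more contrast.

```bash
cat > rect.py <<'E'
from h import *
C=np.array([.5315,-.0285])
def rect(c,z,R,N,ctr=C,lo=0,hi=255):
    j,i=np.mgrid[0:N,0:N];k=2*R/N
    X=ctr[0]+(N/2-j)*k;Y=ctr[1]+(N/2-i)*k
    T=np.linalg.inv(c["cam_to_world"]);p=np.stack([X,Y,np.full(X.shape,z)],-1)@T[:3,:3].T+T[:3,3]
    p=p@c["camera_matrix"].T;mp=(p[...,:2]/p[...,2:]).astype(np.float32)
    im=cv2.remap(c["pixels"],mp[...,0],mp[...,1],cv2.INTER_CUBIC).astype(float)
    return np.clip((im-lo)/(hi-lo)*255,0,255).astype(np.uint8)
E
python3 - <<'E'
from rect import *
# average several frames to cut noise
o=[]
for n in("top","side"):
    f=[read_camera(n) for _ in range(6)];c=f[0];c["pixels"]=np.mean([x["pixels"] for x in f],0).astype(np.float32)
    np.savez(n+"avg.npz",**c)
    im=rect(c,.209,.075,400,lo=30,hi=130 if n=="top" else 120)
    for r in(40,56):cv2.ellipse(im,(200,200),(int(r/.375),)*2,0,0,360,(0,0,255),1)
    o.append(im)
print(get_obs()["t"])
cv2.imwrite("pics/c.png",np.hstack(o))
E
```

```text
1.6
```

View pics/c.png

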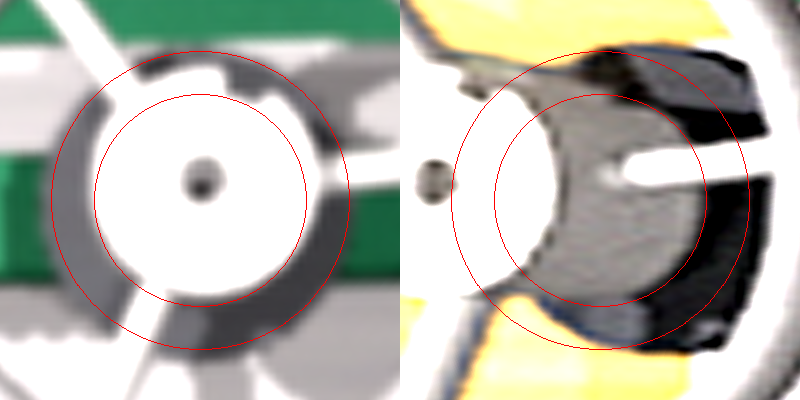

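```bash
python3 - <<'E'
from rect import *
for n in("top","side"):
    f=[read_camera(n) for _ in range(4)];c=f[0]
    rz=np.stack([x["range_z"] for x in f]);rz[rz==0]=np.nan
    c["range_z"]=np.nanmedian(rz,0)
    np.savez(n+"d.npz",**c)
    v,u=np.mgrid[100:260,170:340];P=world(c,u,v).reshape(-1,3);d=P[:,:2]-C
    r=np.hypot(*d.T);a=np.degrees(np.arctan2(d[:,1],d[:,0]))%360
    for b in range(0,360,10):
        m=(r>.042)&(r<.058)&(a>=b)&(a<b+10)&(P[:,2]<.225)&(P[:,2]>.18)
        print(n,b,(np.sort(P[m,2])*1000).round(0).astype(int))
E
```

```text
top 0 [196 196 197 197 197 198 199]
top 10 [196 196 196 196 197 197 197 198 198]
top 20 [195 195 196 199]
top 30 []
top 40 [195 196 196 196 197 197 197 198 198 198 199 200 204 206]
top 50 [194 196 196 196 196 197 198 198 198 198 198 198]
top 60 [195 196 196 196 196 196 197 197 197 197 198 198 198 198 199]
top 70 [195 196 196 196 196 196 196 197 197 197 197 197 197 198 198]
top 80 [195 196 196 196 197 197 197 197 197 197 197 197 197 197 198 199]
top 90 [194 196 196 196 196 196 196 196 197 198 198 199]
top 100 [195 195 196 196 196 196 196 196 197 197 197 197 197 197 197 198 198]
top 110 [195 196 196 196 196 196 196 197 197 197 197 198 198 198 199]
top 120 [194 195 195 195 195 195 196 196 196 196 196 197 197 197 198 198]
top 130 [194 196 196 196 196 196 197 197 197 197 197 197 197 198 198 199]
top 140 [195 196 196 196 197 197 197 197 197 197 198 198]
top 150 []
top 160 [195 196 196 196 197 197 197 197 198 199]
top 170 [195 195 196 196 196 197 197 197 197 197 197 198 198 198 198 199]
top 180 [195 196 196 197 197 197 197 197 197 197 197 198 199]
top 190 [195 195 195 196 197 197 197 197 19
[... 1758 characters left out ...]
7 197]
side 220 [195 196 196 196 196 196 196 196 196 196 197 197 198 198]
side 230 [195 196 197 197 197 197 197 197 197 198]
side 240 [196 196 196 197 197 197 197 197 198]
side 250 [196 196 196 196 196 196 197]
side 260 [194 196 197 197]
side 270 [196 196 196 196 196 196 197]
side 280 [196]
side 290 [196]
side 300 [195 196 196 196 196 196 196 196 196 196 197 215]
side 310 [195 195 196 196 196 196 196 196 196 196 196 197 197 197 197]
side 320 [195 196 196 196 196 196 196 196 197 197 197 197 197 197 198]
side 330 [195 195 196 196 196 196 196 196 196 196 197 197 197 197 198]
side 340 [196 196 196 196 196 196 197 197 197 197 197 197 197]
side 350 [195 195 196 196 196 196 196 196 196 197 197 197]
```

```bash
python3 - <<'E'
from rect import *
from scipy.spatial.transform import Rotation as R
q=get_obs()["tool_rot"];print(R.from_quat(np.roll(q,-1)).as_matrix().round(3))
for n in("top","side"):
    c=dict(np.load(n+"d.npz"))
    v,u=np.mgrid[100:260,170:340];P=world(c,u,v).reshape(-1,3);d=P[:,:2]-C
    r=np.hypot(*d.T);a=np.degrees(np.arctan2(d[:,1],d[:,0]))%360
    m=(r>.041)&(r<.06)&(P[:,2]<.215)&(P[:,2]>.2)
    print(n);print(np.c_[a[m].round(0),(r[m]*1000).round(0),(P[m]*1000).round(0)])
    m=(r>.052)&(r<.095)&(abs(P[:,2]-.236)<.008)
    for lo in(0,120,240):
        k=m&(a>=lo)&(a<lo+120);h=np.median(a[k]);print("spoke",k.sum(),h.round(1))
    gr=(r>.033)&(r<.038)&(a>300)&(a<355)
    for b in range(300,356,4):
        k=gr&(a>=b)&(a<b+4);print(b,(P[k,2]*1000).round(0).max(initial=0),end="; ")
E
python3 -m jog '[{"gripper":1,"dz":0.05},{"gripper":1,"dz":0.1},{"gripper":1,"dx":0.015,"dy":-0.047,"dz":0.11},{"gripper":1,"dx":0.03,"dy":-0.094,"dz":0.11},{"gripper":1,"dx":0.045,"dy":-0.141,"dz":0.11},{"gripper":1,"dx":0.06,"dy":-0.188,"dz":0.11},{"gripper":1,"dx":0.075,"dy":-0.235,"dz":0.11},{"gripper":1,"dx":0.09,"dy":-0.282,"dz":0.11},{"gripper":1,"dx":0.105,"dy":-0.329,"dz":0.11},{"gripper":1,"dx":0.12,"dy":-0.376,"dz":0.11}]'
```

```text
[[-0.     0.403  0.915]
 [ 0.     0.915 -0.403]
 [-1.     0.    -0.   ]]
top
[[ 42.  52. 570.   6. 206.]
 [ 41.  48. 568.   3. 204.]
 [ 43.  46. 565.   3. 200.]]
spoke 69 37.2
spoke 72 156.8
spoke 72 276.5
300 250.0; 304 251.0; 308 251.0; 312 251.0; 316 250.0; 320 250.0; 324 0.0; 328 0.0; 332 0.0; 336 0.0; 340 0.0; 344 0.0; 348 0.0; 352 250.0; side
[[ 30.  54. 579.  -2. 208.]
 [ 28.  53. 578.  -4. 206.]
 [ 27.  56. 581.  -3. 205.]
 [ 27.  53. 578.  -5. 204.]
 [ 27.  56. 581.  -3. 202.]
 [ 26.  52. 578.  -5. 201.]
 [319.  42. 563. -56. 214.]
 [308.  42. 557. -62. 215.]
 [320.  41. 563. -55. 210.]
 [300.  42. 552. -65. 214.]
 [304.  42. 555. -63. 213.]
 [244.  41. 514. -65. 214.]
 [300.  42. 552. -65. 211.]]
spoke 67 32.8
spoke 81 160.3
spoke 68 276.7
300 250.0; 304 249.0; 308 249.0; 312 250.0; 316 250.0; 320 250.0; 324 196.0; 328 198.0; 332 196.0; 336 196.0; 340 196.0; 344 250.0; 348 249.0; 352 250.0; $[0]: bad value
```

```bash
python3 -m jog '[{"gripper":1.0,"dz":0.05},{"gripper":1.0,"dz":0.1},{"gripper":1.0,"dx":0.015,"dy":-0.047,"dz":0.11},{"gripper":1.0,"dx":0.03,"dy":-0.094,"dz":0.11},{"gripper":1.0,"dx":0.045,"dy":-0.141,"dz":0.11},{"gripper":1.0,"dx":0.06,"dy":-0.188,"dz":0.11},{"gripper":1.0,"dx":0.075,"dy":-0.235,"dz":0.11},{"gripper":1.0,"dx":0.09,"dy":-0.282,"dz":0.11},{"gripper":1.0,"dx":0.105,"dy":-0.329,"dz":0.11},{"gripper":1.0,"dx":0.12,"dy":-0.376,"dz":0.11}]'; python3 -m jog
```

```text
$[0]: bad value
invalid input
```

```bash
python3 -m jog '[{"gripper":1.0,"dx":0,"dy":0,"dz":0.05,"rx":0,"ry":0,"rz":0}]'; sleep 0; python3 -m jog '[{"gripper":0.95,"dx":0,"dy":0,"dz":0.05,"rx":0,"ry":0,"rz":0}]'
```

```text
t: 2.1
eef_pos: [0.2705, 0.6143, 0.2934]
tool_rot: [0.691, 0.141, 0.693, -0.15]
contact_force: [1.1, 1.2, -0.8]
gripper_width: 0.856
t: 2.2
eef_pos: [0.2716, 0.6169, 0.3499]
tool_rot: [0.692, 0.144, 0.692, -0.147]
contact_force: [0.6, 0.1, 0.7]
gripper_width: 0.689
```

```bash
python3 -m jog '[{"gripper":1,"dx":0.0155,"dy":-0.047,"dz":0.01,"rx":0,"ry":0,"rz":3},{"gripper":1,"dx":0.031,"dy":-0.094,"dz":0.01,"rx":0,"ry":0,"rz":6},{"gripper":1,"dx":0.0465,"dy":-0.141,"dz":0.01,"rx":0,"ry":0,"rz":9},{"gripper":1,"dx":0.062,"dy":-0.188,"dz":0.01,"rx":0,"ry":0,"rz":12},{"gripper":1,"dx":0.0775,"dy":-0.235,"dz":0.01,"rx":0,"ry":0,"rz":15},{"gripper":1,"dx":0.093,"dy":-0.282,"dz":0.01,"rx":0,"ry":0,"rz":18},{"gripper":1,"dx":0.1085,"dy":-0.329,"dz":0.01,"rx":0,"ry":0,"rz":21},{"gripper":1,"dx":0.124,"dy":-0.376,"dz":0.01,"rx":0,"ry":0,"rz":24},{"gripper":1,"dx":0.1395,"dy":-0.423,"dz":0.01,"rx":0,"ry":0,"rz":27},{"gripper":1,"dx":0.155,"dy":-0.47,"dz":0.01,"rx":0,"ry":0,"rz":30}]' && python3 -m jog '[{"gripper":1,"dx":0.0155,"dy":-0.047,"dz":0,"rx":0,"ry":0,"rz":0},{"gripper":1,"dx":0.031,"dy":-0.094,"dz":0,"rx":0,"ry":0,"rz":0},{"gripper":1,"dx":0.0465,"dy":-0.141,"dz":0,"rx":0,"ry":0,"rz":0},{"gripper":1,"dx":0.062,"dy":-0.188,"dz":0,"rx":0,"ry":0,"rz":0},{"gripper":1,"dx":0.0775,"dy":-0.235,"dz":0,"rx":0,"ry":0,"rz":0},{"gripper":1,"dx":0.081,"dy":-0.245,"dz":0,"rx":0,"ry":0,"rz":0},{"gripper":1,"dx":0.081,"dy":-0.245,"dz":0,"rx":0,"ry":0,"rz":0},{"gripper":1,"dx":0.081,"dy":-0.245,"dz":0,"rx":0,"ry":0,"rz":0}]'; python3 - <<'E'
from h import *
from scipy.spatial.transform import Rotation as R
o=get_obs();print(o["q"],o["eef_pos"]);print(R.from_quat(np.roll(o["tool_rot"],-1)).as_matrix().round(3))
c=read_camera("side");cv2.imwrite("pics/d.png",cv2.resize(c["pixels"],(800,600)))
E
```

```text
t: 3.2
eef_pos: [0.4273, 0.1457, 0.3607]
tool_rot: [0.706, -0.039, 0.706, 0.039]
contact_force: [0.6, -0.3, -0.1]
gripper_width: -0.001
t: 4.0
eef_pos: [0.5079, -0.0958, 0.3601]
tool_rot: [0.706, -0.039, 0.706, 0.039]
contact_force: [-0.8, 1.1, -0.4]
gripper_width: 0.001
[-0.43271138  0.11965063  0.55778545  1.81269431 -0.06786991  1.22862575
  1.82541596] [ 0.50786745 -0.09584764  0.36012739]
[[-0.001 -0.11   0.994]
 [ 0.001  0.994  0.11 ]
 [-1.     0.001 -0.   ]]
```

View pics/d.png

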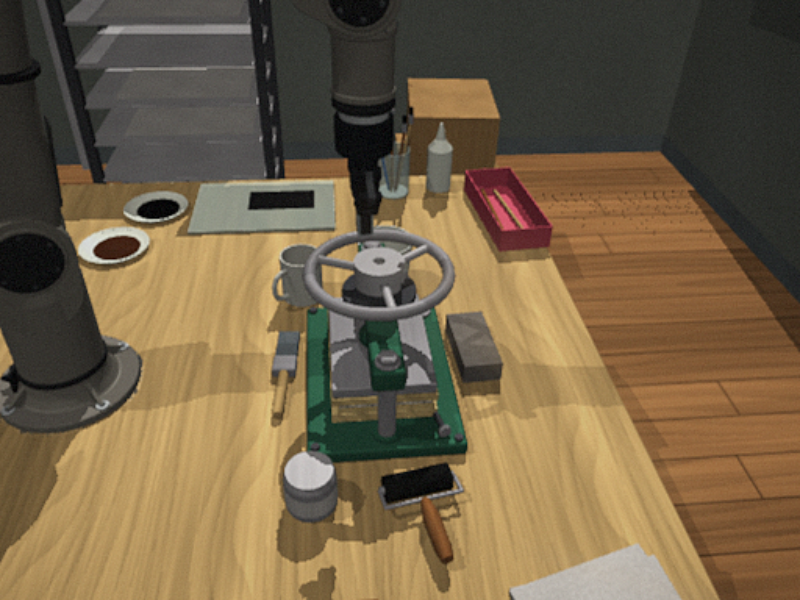

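The hand is over the opening on the near side of the right-hand spoke, clear of everything. Joint 7 has limited margin, so I'll keep the yaw fixed and work out the arc.

```bash
python3 - <<'E'
import numpy as np
C=np.array([.5315,-.0285]);P0=np.array([.508,-.0965])
for s in(276.8,282,288,294,300,306,312,318,324,328,335):
    t=np.radians(s);th=np.radians(s-276.8);d=.007+.011*np.cos(th)+.013*np.sin(th)
    p=C+.068*np.array([np.cos(t),np.sin(t)])-d*np.array([-np.sin(t),np.cos(t)])
    print(s,round(d,4),((p-P0)*1000).round(1))
E
python3 -m jog '[{"gripper":1,"dx":0,"dy":-0.001,"dz":-0.045,"rx":0,"ry":0,"rz":0},{"gripper":1,"dx":0,"dy":-0.001,"dz":-0.09,"rx":0,"ry":0,"rz":0},{"gripper":1,"dx":0,"dy":-0.001,"dz":-0.115,"rx":0,"ry":0,"rz":0},{"gripper":1,"dx":0,"dy":-0.001,"dz":-0.136,"rx":0,"ry":0,"rz":0},{"gripper":1,"dx":0,"dy":-0.001,"dz":-0.136,"rx":0,"ry":0,"rz":0}]'
```

```text
276.8 0.018 [13.7 -1.7]
282 0.0191 [18.9 -2.5]
288 0.0203 [25.2 -2.9]
294 0.0214 [31.7 -2.8]
300 0.0222 [38.2 -2. ]
306 0.0229 [44.9 -0.5]
312 0.0235 [51.6  1.8]
318 0.0238 [58.1  4.8]
324 0.024 [64.4  8.6]
328 0.024 [68.4 11.6]
335 0.0238 [75.1 17.7]
t: 4.55
eef_pos: [0.5071, -0.0959, 0.2225]
tool_rot: [0.705, -0.039, 0.707, 0.04]
contact_force: [-0.4, -0.3, 0.2]
gripper_width: -0.001
```

```bash
python3 -m jog '[{"gripper":1,"dx":0.014,"dy":-0.001,"dz":0,"rx":0,"ry":0,"rz":0},{"gripper":1,"dx":0.019,"dy":-0.002,"dz":0,"rx":0,"ry":0,"rz":0},{"gripper":1,"dx":0.025,"dy":-0.003,"dz":0,"rx":0,"ry":0,"rz":0},{"gripper":1,"dx":0.032,"dy":-0.003,"dz":0,"rx":0,"ry":0,"rz":0},{"gripper":1,"dx":0.038,"dy":-0.002,"dz":0,"rx":0,"ry":0,"rz":0}]'; python3 -m jog '[{"gripper":1,"dx":0.007,"dy":0.0015,"dz":0,"rx":0,"ry":0,"rz":0},{"gripper":1,"dx":0.014,"dy":0.004,"dz":0,"rx":0,"ry":0,"rz":0},{"gripper":1,"dx":0.020,"dy":0.007,"dz":0,"rx":0,"ry":0,"rz":0},{"gripper":1,"dx":0.026,"dy":0.0105,"dz":0,"rx":0,"ry":0,"rz":0},{"gripper":1,"dx":0.026,"dy":0.0105,"dz":0,"rx":0,"ry":0,"rz":0}]'
cat > look.py <<'E'
from rect import *
# wheel & key angles from depth, median of 4 frames
for n in("top","side"):
    f=[read_camera(n) for _ in range(4)];c=f[0]
    rz=np.stack([x["range_z"] for x in f]);rz[rz==0]=np.nan;c["range_z"]=np.nanmedian(rz,0)
    np.savez(n+"d.npz",**c)
    v,u=np.mgrid[100:260,170:340];P=world(c,u,v).reshape(-1,3);d=P[:,:2]-C
    r=np.hypot(*d.T);a=np.degrees(np.arctan2(d[:,1],d[:,0]))%360
    m=(r>.041)&(r<.06)&(P[:,2]<.213)&(P[:,2]>.2)&(a<80)
    print(n,"key",np.c_[a[m],r[m]*1000,P[m,2]*1000].round(0).astype(int).tolist())
    b=a[(r>.052)&(r<.095)&(abs(P[:,2]-.236)<.008)]
    print(" spokes hist",[(k,int(((b>=k)&(b<k+4)).sum())) for k in range(0,360,4) if ((b>=k)&(b<k+4)).sum()>5])
    k=(r>.0335)&(r<.0375);print(" notch hist",[(q,float((P[k&(a>=q)&(a<q+3),2]*1000).round().min(initial=999))) for q in range(0,360,3) if (P[k&(a>=q)&(a<q+3),2]<.235).any()])
E
python3 look.py
```

```text
t: 5.05
eef_pos: [0.5425, -0.0979, 0.2233]
tool_rot: [0.703, -0.038, 0.709, 0.04]
contact_force: [-12.2, 3.3, 3.6]
gripper_width: 0.003
t: 5.55
eef_pos: [0.5696, -0.0884, 0.2233]
tool_rot: [0.704, -0.039, 0.708, 0.04]
contact_force: [-4.9, -0.3, -0.1]
gripper_width: -0.003
top key [[31, 56, 208], [28, 55, 205], [36, 55, 208], [33, 53, 207], [30, 52, 208], [27, 51, 205], [40, 54, 207], [38, 52, 208], [35, 51, 209], [32, 49, 209], [29, 48, 207], [42, 52, 205], [40, 50, 209], [37, 48, 210], [34, 47, 207], [42, 48, 205], [39, 46, 208], [43, 46, 202]]
 spokes hist [(72, 14), (76, 27), (80, 28)]
 notch hist []
side key []
 spokes hist [(72, 9), (76, 11), (80, 7), (196, 15), (200, 43), (204, 22), (292, 14), (296, 10), (300, 9), (312, 10), (316, 10)]
 notch hist [(150, 95.0), (156, 94.0), (159, 93.0), (171, 95.0), (177, 95.0), (183, 95.0), (186, 197.0), (189, 94.0), (192, 196.0), (195, 94.0), (198, 94.0), (204, 94.0), (207, 92.0), (213, 95.0), (216, 94.0), (219, 94.0), (222, 196.0), (225, 96.0), (228, 94.0), (231, 95.0), (234, 94.0), (237, 196.0), (240, 195.0), (243, 196.0), (249, 197.0), (252, 196.0), (255, 195.0), (258, 196.0), (264, 197.0), (267, 196.0), (270, 197.0), (276, 196.0), (279, 197.0), (288, 196.0), (294, 196.0), (297, 196.0), (303, 197.0), (306, 196.0), (312, 198.0), (315, 197.0), (321, 196.0)]
```

```bash
python3 -m jog '[{"gripper":1,"dx":0.004,"dy":0.003,"dz":0,"rx":0,"ry":0,"rz":0},{"gripper":1,"dx":0.008,"dy":0.0065,"dz":0,"rx":0,"ry":0,"rz":0},{"gripper":1,"dx":0.012,"dy":0.0105,"dz":0,"rx":0,"ry":0,"rz":0},{"gripper":1,"dx":0.012,"dy":0.0105,"dz":0,"rx":0,"ry":0,"rz":0},{"gripper":1,"dx":0.0,"dy":-0.002,"dz":0,"rx":0,"ry":0,"rz":0},{"gripper":1,"dx":0.0,"dy":-0.002,"dz":0.04,"rx":0,"ry":0,"rz":0},{"gripper":1,"dx":0.0,"dy":-0.002,"dz":0.08,"rx":0,"ry":0,"rz":0},{"gripper":1,"dx":-0.02,"dy":-0.04,"dz":0.1,"rx":0,"ry":0,"rz":0},{"gripper":1,"dx":-0.04,"dy":-0.08,"dz":0.1,"rx":0,"ry":0,"rz":0},{"gripper":1,"dx":-0.05,"dy":-0.12,"dz":0.1,"rx":0,"ry":0,"rz":0}]'
python3 look.py
python3 - <<'E'
from rect import *
c=dict(np.load("topd.npz"));im=np.hstack([rect(c,z,.06,400,lo=20,hi=230) for z in(.25,.209)])
cv2.imwrite("pics/e.png",im)
E
```

```text
t: 6.95
eef_pos: [0.52, -0.2122, 0.3258]
tool_rot: [0.707, -0.038, 0.705, 0.038]
contact_force: [0.6, -0.8, 0.5]
gripper_width: -0.0
top key [[31, 56, 208], [28, 55, 205], [36, 55, 209], [33, 53, 208], [30, 52, 208], [27, 51, 203], [40, 54, 207], [38, 52, 209], [35, 51, 209], [32, 49, 207], [29, 47, 209], [42, 52, 205], [40, 50, 209], [37, 48, 209], [34, 46, 209], [31, 45, 209], [27, 44, 205], [41, 48, 205], [39, 46, 208], [36, 44, 208], [33, 42, 209], [39, 41, 209]]
 spokes hist [(88, 12), (92, 25), (96, 28), (100, 6), (208, 14), (212, 28), (216, 25), (220, 6), (328, 10), (332, 25), (336, 26), (340, 6)]
 notch hist [(36, 209.0)]
side key [[28, 53, 209], [27, 55, 206]]
 spokes hist [(212, 10), (216, 31), (220, 36), (328, 35), (332, 38), (336, 7)]
 notch hist [(150, 95.0), (156, 94.0), (162, 94.0), (168, 94.0), (174, 94.0), (177, 95.0), (183, 95.0), (186, 197.0), (189, 94.0), (192, 196.0), (195, 95.0), (198, 95.0), (201, 94.0), (204, 94.0), (210, 94.0), (213, 95.0), (216, 196.0), (219, 94.0), (222, 196.0), (225, 99.0), (228, 195.0), (234, 94.0), (237, 197.0), (243, 196.0), (249, 196.0), (297, 196.0), (303, 196.0), (309, 195.0), (315, 196.0), (321, 196.0), (324, 196.0), (330, 197.0), (336, 197.0), (342, 197.0)]
```

View pics/e.png

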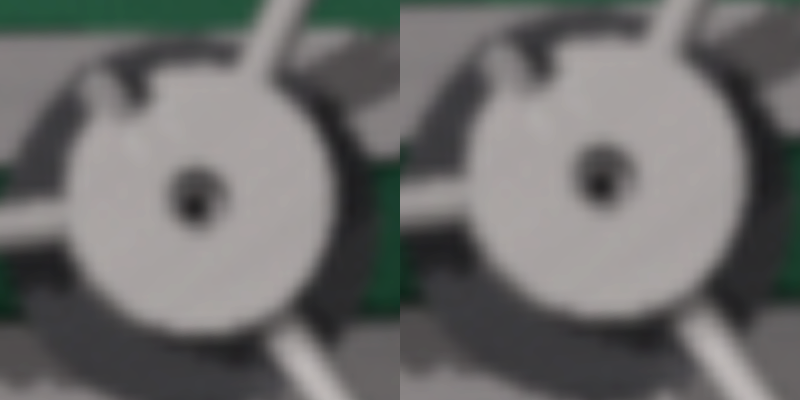

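The picture and depth agree: spokes at 95.6/215/335.6° put the notch at about 35.4°, and the key is at about 35°. The key shows inside the notch, at about (100,65) in the right panel. Now I'll press on the hub face with closed fingers, 22 mm to the -x side of the axis, clear of the bore and notch.

```bash
python3 -m jog '[{"gripper":1,"dx":-0.0025,"dy":0.046,"dz":0,"rx":0,"ry":0,"rz":0},{"gripper":1,"dx":-0.005,"dy":0.092,"dz":0,"rx":0,"ry":0,"rz":0},{"gripper":1,"dx":-0.0075,"dy":0.138,"dz":0,"rx":0,"ry":0,"rz":0},{"gripper":1,"dx":-0.0105,"dy":0.184,"dz":0,"rx":0,"ry":0,"rz":0},{"gripper":1,"dx":-0.0105,"dy":0.184,"dz":-0.02,"rx":0,"ry":0,"rz":0},{"gripper":1,"dx":-0.0105,"dy":0.184,"dz":-0.04,"rx":0,"ry":0,"rz":0},{"gripper":1,"dx":-0.0105,"dy":0.184,"dz":-0.05,"rx":0,"ry":0,"rz":0},{"gripper":1,"dx":-0.0105,"dy":0.184,"dz":-0.05,"rx":0,"ry":0,"rz":0}]'
python3 -m jog '[{"gripper":1,"dx":0,"dy":0,"dz":-0.003,"rx":0,"ry":0,"rz":0},{"gripper":1,"dx":0,"dy":0,"dz":-0.006,"rx":0,"ry":0,"rz":0},{"gripper":1,"dx":0,"dy":0,"dz":-0.009,"rx":0,"ry":0,"rz":0},{"gripper":1,"dx":0,"dy":0,"dz":-0.01,"rx":0,"ry":0,"rz":0},{"gripper":1,"dx":0,"dy":0,"dz":-0.01,"rx":0,"ry":0,"rz":0}]'
```

```text
t: 8.15
eef_pos: [0.5107, -0.0252, 0.2731]
tool_rot: [0.705, -0.039, 0.707, 0.039]
contact_force: [0.6, 0.5, 0.6]
gripper_width: -0.001
t: 8.65
eef_pos: [0.5121, -0.0259, 0.2655]
tool_rot: [0.707, -0.038, 0.706, 0.038]
contact_force: [-2.0, -0.1, 5.7]
gripper_width: 0.002
```

```bash
python3 -m jog '[{"gripper":1,"dx":0,"dy":0,"dz":-0.002,"rx":0,"ry":0,"rz":0},{"gripper":1,"dx":0,"dy":0,"dz":-0.004,"rx":0,"ry":0,"rz":0},{"gripper":1,"dx":0,"dy":0,"dz":-0.004,"rx":0,"ry":0,"rz":0}]'
python3 -m jog '[{"gripper":1,"dx":0,"dy":0,"dz":-0.002,"rx":0,"ry":0,"rz":0},{"gripper":1,"dx":0,"dy":0,"dz":-0.004,"rx":0,"ry":0,"rz":0},{"gripper":1,"dx":0,"dy":0,"dz":-0.004,"rx":0,"ry":0,"rz":0}]'
```

```text
t: 8.95
eef_pos: [0.5121, -0.0259, 0.2616]
tool_rot: [0.707, -0.038, 0.705, 0.039]
contact_force: [-2.9, 0.7, 8.2]
gripper_width: -0.0
t: 9.25
eef_pos: [0.5121, -0.0259, 0.2576]
tool_rot: [0.707, -0.038, 0.705, 0.039]
contact_force: [-2.2, 0.1, 7.8]
gripper_width: -0.002
```

Sliding down steadily at about 8 N. I'll continue to the stop.

```bash
python3 -m jog '[{"gripper":1,"dx":0,"dy":0,"dz":-0.002,"rx":0,"ry":0,"rz":0},{"gripper":1,"dx":0,"dy":0,"dz":-0.003,"rx":0,"ry":0,"rz":0},{"gripper":1,"dx":0,"dy":0,"dz":-0.003,"rx":0,"ry":0,"rz":0}]'
python3 -m jog '[{"gripper":1,"dx":0,"dy":0,"dz":-0.001,"rx":0,"ry":0,"rz":0},{"gripper":1,"dx":0,"dy":0,"dz":-0.002,"rx":0,"ry":0,"rz":0},{"gripper":1,"dx":0,"dy":0,"dz":-0.002,"rx":0,"ry":0,"rz":0}]'
```

```text
t: 9.55
eef_pos: [0.5122, -0.0259, 0.256]
tool_rot: [0.707, -0.038, 0.705, 0.039]
contact_force: [-8.0, 0.3, 20.1]
gripper_width: 0.002
t: 9.85
eef_pos: [0.5122, -0.026, 0.2558]
tool_rot: [0.707, -0.037, 0.705, 0.039]
contact_force: [-13.8, 1.1, 38.5]
gripper_width: -0.003
```

It has bottomed: the TCP is at 0.256 m (tip 0.237 m) and the force is climbing. I'll retract and check the height.

```bash
python3 -m jog '[{"gripper":1,"dx":0,"dy":0,"dz":0.006,"rx":0,"ry":0,"rz":0},{"gripper":1,"dx":0,"dy":0,"dz":0.03,"rx":0,"ry":0,"rz":0},{"gripper":1,"dx":0,"dy":0,"dz":0.07,"rx":0,"ry":0,"rz":0},{"gripper":1,"dx":0,"dy":-0.04,"dz":0.1,"rx":0,"ry":0,"rz":0},{"gripper":1,"dx":0,"dy":-0.08,"dz":0.1,"rx":0,"ry":0,"rz":0},{"gripper":1,"dx":0,"dy":-0.12,"dz":0.1,"rx":0,"ry":0,"rz":0},{"gripper":1,"dx":0,"dy":-0.16,"dz":0.1,"rx":0,"ry":0,"rz":0},{"gripper":1,"dx":0,"dy":-0.19,"dz":0.1,"rx":0,"ry":0,"rz":0},{"gripper":1,"dx":0,"dy":-0.19,"dz":0.1,"rx":0,"ry":0,"rz":0},{"gripper":1,"dx":0,"dy":-0.19,"dz":0.1,"rx":0,"ry":0,"rz":0}]'
python3 - <<'E'
from rect import *
for n in("top","side"):
    c=read_camera(n);v,u=np.mgrid[100:260,170:340];P=world(c,u,v).reshape(-1,3);r=np.hypot(*(P[:,:2]-C).T);m=(r>.013)&(r<.03)&(P[:,2]>.2)
    print(n,"hub z",np.median(P[m,2]).round(4),m.sum())
    if n=="top":t=rect(c,.237,.14,400)
    else:s=cv2.resize(c["pixels"],(533,400))
cv2.imwrite("pics/f.png",cv2.resize(np.hstack([t,s]),(800,343)));o=get_obs();print(o["contact_force"],np.abs(o["joint_vel"]).max())
E
```

```text
t: 10.85
eef_pos: [0.5114, -0.2162, 0.3513]
tool_rot: [0.706, -0.038, 0.706, 0.038]
contact_force: [-0.3, 0.2, -0.3]
gripper_width: 0.002
top hub z 0.2366 270
side hub z 0.2362 71
[-0.20866518  0.26557318  0.28078522] 0.011092577709602279
```

View pics/f.png

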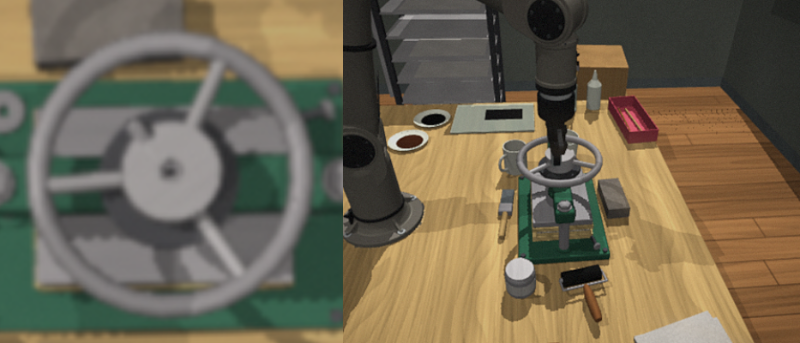

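The hub is at 0.2366 m (home is 0.237 m), the key is seated in the notch, the loose things look untouched and the hand is clear.

```bash
python3 -c "from station import hand_in; print(hand_in())"
```

```text
the job is handed in; nothing more can be done
None
```

The handwheel is fully home on the collar and I have handed the job in; `hand_in()` reports no verdict.

**What I did:** I pushed the wheel about 59° counter-clockwise with the closed fingertips against a spoke. That put the notch at about 35.4° and the key at about 35°. I then pressed on the hub face beside the bore. It slid down at about 8 N until it stopped, where the push rose to about 38 N. I then took the hand away, and the job took about 11 s of the 48 s allowed.

**Last checks:**
- **Height:** the hub's upper face measured 0.2366 m in the top camera and 0.2362 m in the side camera, against 0.237 m when home.
- **Notch and key:** the last picture shows the key in the notch. I did not measure the angle again after pressing.
- **Hand clear:** the robot felt no contact, with the tool about 0.35 m up and beside the wheel.
- **Loose things:** those in view look where they were; I judged this by eye and did not measure each one.

None of the checks failed. The wheel angles from the two cameras differed by a few degrees, and I relied on the top one. The wheel going all the way down bears that out.

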